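# Close the sample pot and hold the stage's index plunger out

### The arm

A 6-joint arm with a two-finger parallel gripper is mounted at the origin on the work surface. World frame = base frame: x ahead of the robot, y to its left, z up, the work surface at z = 0. Lengths are in m, angles in rad, forces in N, time in s.
With the tool pointing down it reaches from about 0.4 to 0.925 m from the base axis. Payload 3.4 kg.
Tool frame: the origin (TCP) lies on the centre line of the jaws, within the pads' length; the fingertips stand 14 mm ahead of it and the grasp point (between the pads) lies 5 mm behind it; z points along the fingers, y is the direction in which the jaws open and shut (so a half turn about z gives the same grasp; the last joint's range is limited). The gripper opens to 85 mm and grips with 20 to 120 N. Pads are 22 mm wide; open, the fingers measure 114 mm over their backs; the gripper's body (76 mm by 85 mm) begins 54 mm behind the grasp point. The pads swing forward as they close: fully open they stand 13 mm farther back than shut.
Start: joints at [1.258, 0.307, 1.506, -0, 1.328, -0.073], TCP at [0.137, 0.559, 0.22] pointing down, gripper open.
Joint ranges: [-3.12, 3.12], [-1.05, 2.28], [0.14, 2.33], [-1.42, 4.57], [0.1, 2.73], [-2.68, 2.68]. Speed limits (rad/s): [2.57, 2.57, 3.14, 3.14, 3.14, 3.14].

### API

Orientations are given as a 3x3 rotation matrix whose columns are the frame's x, y, z axes.
In Python, from plant import robot gives the robot as it stands.
- The arm moves only by the tool step_arm, never from a script. Its argument "rows" is a list of rows, each a list of 5 numbers: the closure in counts, from 0 (fully open) to 255 (shut), then the shift along the tool's x, y, z in m, then the turn about the tool's z in units of 8 degrees (1.0 is 8 degrees). In form: [[jaw, dx, dy, dz, twist], ...]. A call has 1 to 5 rows; each row is the pose to reach, as a shift and turn from the pose commanded when the call began, along the tool's axes at that moment; what a row does not reach only later rows make up. A row lasts 1/8 s, in which the tool goes at most 62.5 mm and 10.7 degrees, less where a joint would pass 70% of its speed; a pose out of reach is approached as far as the arm can. A call with a gripper value outside its range is refused whole. The fingers move at their own pace and stop on an object; "force" is the grip in N (left out, the last holds). Time passes only in rows, so rows that repeat a pose let the fingers close. It gives the time, the measured TCP pose, the force and the opening at its end, in the units of the state.
- robot.sense(): the state, without advancing time (a new reading comes with each control period).
- robot.get_image(name): name is "scene" or "side" or "wrist"; returns the picture (480x640x3 uint8, red, green, blue); there is no depth.
- robot.camera_model(name): a dict with "K" (3x3 intrinsics, pixels), "R" (3x3) and "t" (3): a world point X has camera coordinates R X + t. Camera axes: x right, y down, z forward; pixel columns grow to the right and rows downward; lengths in m; the calibration is good to about 2 mm. A picture is of the moment at which its call begins: read the wrist's pose just before it. camera_model takes no time and is no camera call; for the wrist camera it gives the pose at the moment of the call.
- robot.hand_in(): hands the job in, once; it reports no verdict.
Trained networks look in the newest picture that a camera, given by its name, has taken for a name from the list of things; names that differ only in an ending like _2 or _b are one class to them, and where a whole thing is asked for, a point or a joint stands for the part that bears it (a point fixed in the world has none). Each returns a list of dicts, best first, with "score" (0 to 1); they miss things now and then, are a little off and sometimes report something else, mostly with a low value. They report only what shows in the picture. A call takes as long as a camera call. They do not tell look-alikes from the thing itself.
- robot.look_for(camera, target): "xyz" ([x, y, z] in m, in the coordinates of the camera as it stood for that picture, good to about 4 mm: the middle of the surface that is visible of it).
- robot.mark_of(camera, target): "xyz" ([x, y, z] in m, in the coordinates of the camera as it stood for that picture, good to about 4 mm: a listed point, or the origin of a listed thing).
The state is a dict: "time": time; "q": joint angles; "joint_vel": joint speeds; "joint_efforts": joint torques, N m; "eef_pos": TCP position; "tcp_rot": TCP orientation; "wrist_force": force on the tool from outside, world axes, zero at the start; "ft_torque": the same for the moment, N m; "grip_width": finger opening in m.
Only numpy, scipy, OpenCV 4.12 (cv2) and the standard library are available. Lean on these libraries where they do the work, as an engineer would, in place of code of your own. Each camera call takes 0.05 s, during which the arm holds its last target.

### The job

Get the rotary sample stage ready to be turned: first press the loose orange lid down onto the white sample pot until it snaps home and sits level on the rim. Then grip the red knob of the index plunger, pull it straight up as far as it goes, and finish while still holding it there, with the pin clear of its hole. Pull the plunger only once the lid is home, and do not disturb the brass weight on the stage, the bottle or the screwdriver.

Things in the scene. Friction and masses are not known exactly. Their poses are not given: they have to be found in the camera images.
- stage: Rotary stage, fixed to the bench: a bare aluminium disc, 280 mm across, whose flat top is 50 mm above the bench. Origin on the bench under the disc's centre, z up. A blue bracket (50 mm wide) stands at the disc's edge on the stage's -y side and carries the index plunger; the bracket's top is 82 mm above the bench. Above it stands a steel barrel, 20 mm across, up to 104 mm.
- plunger_grip (a point): Centre of the red index plunger knob, an upright cylinder 25 mm across and 32 mm tall, 120 mm from the disc's axis; moves with the plunger. With the plunger in, this point is 128 mm above the bench and the knob's underside 112 mm, 8 mm above the barrel. The knob does not turn.
- plunger (a joint): Travel of the index plunger in metres: 0 seated in its hole, 0.018 pulled straight up against its stop. A spring draws it back: about 4 N when in, 10 N at the stop; it does not lock, so it snaps back when let go.
- pot: White round sample pot, fixed upright on the stage's disc. 74 mm across outside, 64 mm inside, 70 mm tall. Origin at the centre of its underside (50 mm above the bench), z up. Around the rim stand four black posts at 45, 135, 225 and 315 degrees about its z axis, 39 to 52 mm from the axis, up to 85 mm above the pot's underside, each with a sprung steel ball facing inward that the lid must be pressed past.
- lid_top (a point): Centre of the top of the lid's boss. Orange lid disc, 72 mm across, 5 mm thick, z up; boss on top 32 mm across, 6 mm high; white tapered plug below, 62 mm across, 26 mm long, already half-way in the pot's mouth. It starts loose on the four balls, this point about 93 mm above the pot's underside; home it is 81 mm. It takes 5 to 8 N near the centre to snap past the balls, which then keep it down.
- weight_center (a point): Bystander: centre of a loose brass weight standing on the stage's disc, 30 mm across, 42 mm tall.
- bottle_center (a point): Bystander: centre of a loose white bottle standing on the bench to the left, 60 mm across, 150 mm tall.
- driver: Bystander: screwdriver lying loose on the bench to the right, along its x axis.
Mind the look-alikes: they are no part of the job. What is shaped like the part that bears lid_top but black or green is not meant.

How it is judged:
On the way, in this order (a step that is already met when the one before it is completed fails the run):
1. the lid is pressed home and sits level on the pot's rim, with the plunger still in (z of lid_top in the frame of pot below 0.083 m and horizontal distance between lid_top and pot below 0.005 m and angle between lid_top's own z axis and vertical below 0.04 rad and value of joint plunger below 0.006 m), for 0.2 s.
2. the plunger is gripped and pulled fully up (value of joint plunger above 0.0155 m and contact force between the fingers and plunger above 3 N), for 0.3 s.
At the end, for the whole second after the job is handed in: The robot's fingers hold the plunger pulled up at least 15.5 of its 18 mm, and the lid is home: boss top less than 83 mm above the pot's underside, within 5 mm of the pot's axis, tilted less than 0.04 rad (all of step 2 and z of lid_top in the frame of pot below 0.083 m and horizontal distance between lid_top and pot below 0.005 m and angle between lid_top's own z axis and vertical below 0.04 rad); the arm keeps its last pose, push and grip.
It fails at once if the plunger is pulled more than 6 mm while the lid is not home (value of joint plunger above 0.006 m and z of lid_top in the frame of pot above 0.085 m).
It fails at once if the brass weight is moved more than 20 mm or knocked over (distance of weight_center from where it was at the start of the episode above 0.02 m or angle between weight_center's own z axis and vertical above 0.4 rad).
It fails at once if the bottle is moved more than 30 mm or knocked over (distance of bottle_center from where it was at the start of the episode above 0.03 m or angle between bottle_center's own z axis and vertical above 0.4 rad).
It fails at once if the screwdriver is moved more than 30 mm (distance of driver from where it was at the start of the episode above 0.03 m).
It also fails if it takes over 40 s, if anything falls off the work surface, if the arm or the gripper's body presses on something with over 40 N, if the wrist force passes 120 N, or if a joint passes its speed limit or range.

## Working session

There is one attempt and no reset: what is moved stays moved. The work goes in short steps, Python scripts to look and compute and a tool call to move; the robot and the scene stay as the last step left them, time stands still between calls to the robot, and variables do not carry over. Pictures are saved under pics/ and viewed, and the job is handed in when it is done.

Besides the shell and the picture viewer there is one more tool, called after ">>>" by a JSON object that holds its "op" and its "data", one argument or row to a line. step_arm: Moves the arm, as the interface text tells. Its arguments: {"type":"object","properties":{"rows":{"type":"array"},"force":{"type":"number"}},"required":["rows"]}

```bash
mkdir -p pics; ls
cat > h.py <<'E'
import numpy as np, cv2
from plant import robot
def world(cam,xyz,m=None):
    m=m or robot.camera_model(cam); R=np.array(m["R"]);t=np.array(m["t"])
    return R.T@(np.array(xyz)-t)
def pix(cam,X,m=None):
    m=m or robot.camera_model(cam); c=np.array(m["R"])@np.array(X)+np.array(m["t"]); p=np.array(m["K"])@c
    return p[:2]/p[2]
def ray(cam,uv,z,m=None):
    m=m or robot.camera_model(cam); R=np.array(m["R"]);t=np.array(m["t"])
    d=R.T@np.linalg.solve(np.array(m["K"]),[uv[0],uv[1],1.]); c=-R.T@t
    return c+d*(z-c[2])/d[2]
def save(cam,name):
    im=robot.get_image(cam); cv2.imwrite(f"pics/{name}.png",im[:,:,::-1]); return im
E
python3 - <<'E'
from h import *
np.set_printoptions(precision=3,suppress=True)
for c in ["scene","side","wrist"]:
    save(c,c+"0")
    m=robot.camera_model(c); print(c,-np.array(m["R"]).T@np.array(m["t"]))
    for n in ["stage","pot","lid_top","plunger_grip","weight_center","bottle_center","driver"]:
        r=robot.mark_of(c,n)
        for d in r[:3]:
            X=world(c,d["xyz"],m); print(n,round(d["score"],2),X,pix(c,X,m))
s=robot.sense(); print(s["time"],s["eef_pos"],s["tcp_rot"],s["wrist_force"])
E
```

```text
pics
scene [ 1.029 -0.395  0.991]
stage 0.89 [ 0.545  0.009 -0.003] [337.794 256.317]
pot 0.6 [0.497 0.055 0.049] [341.515 221.889]
lid_top 0.84 [0.439 0.287 0.04 ] [396.413 168.179]
lid_top 0.64 [ 0.462 -0.26   0.033] [221.856 282.793]
lid_top 0.63 [0.494 0.05  0.144] [340.005 197.445]
plunger_grip 0.65 [ 0.609 -0.092  0.126] [319.922 268.38 ]
weight_center 0.74 [ 0.487 -0.069  0.066] [296.807 240.41 ]
weight_center 0.62 [0.563 0.373 0.07 ] [455.531 174.143]
bottle_center 0.85 [0.562 0.37  0.071] [454.598 174.14 ]
driver 0.85 [ 0.497 -0.404 -0.004] [175.531 336.58 ]
side [-0.009 -0.69   0.904]
stage 0.79 [ 0.545  0.007 -0.002] [308.535 282.393]
pot 0.91 [0.493 0.048 0.05 ] [278.678 266.85 ]
lid_top 0.96 [ 0.459 -0.259  0.034] [362.297 365.338]
lid_top 0.85 [0.494 0.052 0.147] [275.268 233.314]
lid_top 0.78 [0.434 0.286 0.038] [201.073 230.789]
plunger_grip 0.76 [ 0.606 -0.09   0.123] [358.944 252.344]
plunger_grip 0.35 [0.494 0.05  0.145] [275.86  234.355]
weight_center 0.73 [ 0.487 -0.07   0.069] [309.987 291.524]
bottle_center 0.95 [0.562 0.376 0.075] [223.118 182.68 ]
driver 0.95 [ 0.496 -0.404 -0.002] [430.742 415.528]
wrist [0.071 0.574 0.374]
1.2 [0.137 0.559 0.22 ] [[-0.971  0.237  0.   ]
 [ 0.237  0.971  0.   ]
 [-0.     0.    -1.   ]] [-0.287 -0.558 -0.219]
```

View pics/scene0.png

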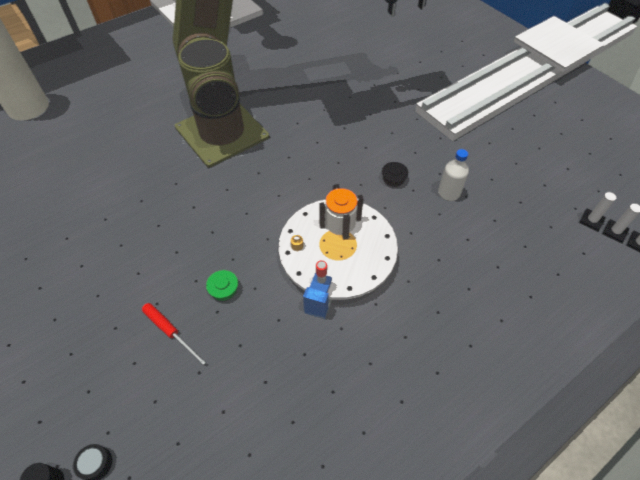

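View pics/side0.png

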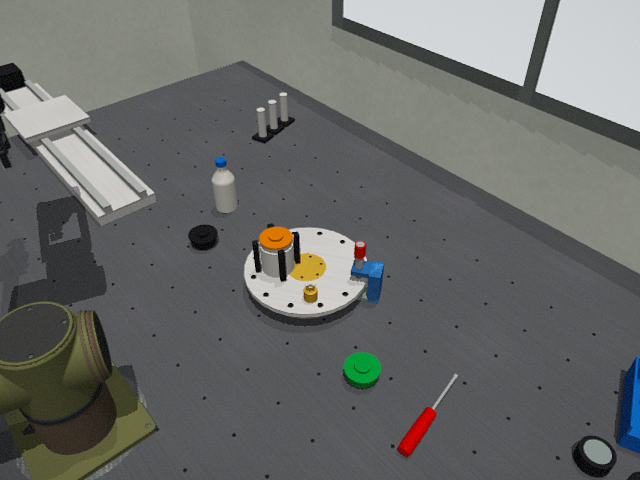

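Run:
```python
import cv2
a=cv2.imread("pics/scene0.png")[170:300,250:410]; b=cv2.imread("pics/side0.png")[200:320,220:400]
a=cv2.resize(a,(400,325),interpolation=cv2.INTER_CUBIC); b=cv2.resize(b,(400,267),interpolation=cv2.INTER_CUBIC)
cv2.imwrite("pics/crop0.png",cv2.vconcat([a,b]))
```

```text
(no output)
```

View pics/crop0.png

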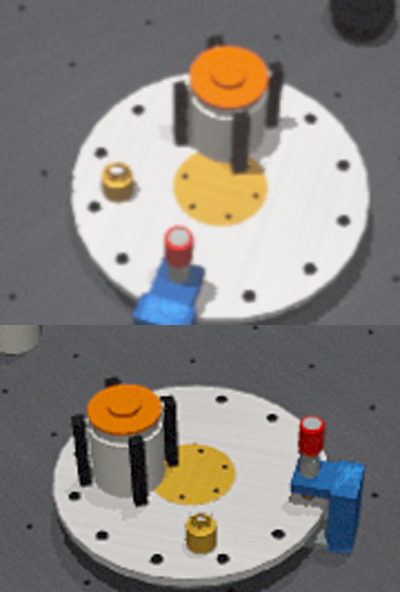

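The candidates for lid_top are black at scene (396,173), green at (222,285) and orange at (341,200). Only the orange one sits in the pot between the four posts, and the crop confirms it. The red knob is at (320,268), 0.117 m from the disc axis (expected 0.120), so that fits too. I'll move over the lid with the jaws shut.

>>> {"op": "step_arm", "data": {
  "rows": [
    [255,-0.042,-0.037,0,0],
    [255,-0.085,-0.074,0,0],
    [255,-0.127,-0.111,0,0],
    [255,-0.17,-0.149,0,0],
    [255,-0.212,-0.186,0,0]
  ]
}}

```text
time: 1.82
eef_pos: [0.2992, 0.3261, 0.2197]
tcp_rot: [[-0.972, 0.237, 0.001], [0.237, 0.972, 0.0], [-0.001, 0.001, -1.0]]
wrist_force: [0.2, 0.3, 0.4]
grip_width: 0.0002
```

>>> {"op": "step_arm", "data": {
  "rows": [
    [255,-0.042,-0.037,0,0],
    [255,-0.085,-0.074,0,0],
    [255,-0.127,-0.111,0,0],
    [255,-0.17,-0.149,0,0],
    [255,-0.212,-0.186,0,0]
  ]
}}

```text
time: 2.45
eef_pos: [0.4611, 0.0948, 0.2198]
tcp_rot: [[-0.971, 0.238, 0.001], [0.238, 0.971, 0.0], [-0.001, 0.001, -1.0]]
wrist_force: [1.0, 0.9, 0.9]
grip_width: -0.0003
```

>>> {"op": "step_arm", "data": {
  "rows": [
    [255,-0.043,-0.037,0,0],
    [255,-0.043,-0.037,0,0],
    [255,-0.043,-0.037,0,0]
  ]
}}

```text
time: 2.82
eef_pos: [0.4925, 0.0504, 0.2192]
tcp_rot: [[-0.971, 0.239, -0.001], [0.239, 0.971, 0.001], [0.001, 0.0, -1.0]]
wrist_force: [-0.0, 0.1, -0.2]
grip_width: 0.0002
```

```bash
cat > look.py <<'E'
import sys
from h import *
np.set_printoptions(precision=4,suppress=True)
tag=sys.argv[1]
s=robot.sense(); print(s["time"],s["eef_pos"],s["tcp_rot"],s["wrist_force"],s["grip_width"],s["q"])
for c in sys.argv[2].split(","):
    save(c,c+tag); m=robot.camera_model(c)
    for n in sys.argv[3].split(","):
        for d in robot.mark_of(c,n)[:3]:
            X=world(c,d["xyz"],m); print(c,n,round(d["score"],2),X,pix(c,X,m))
E
python3 look.py 1 wrist,scene lid_top,pot,plunger_grip
```

```text
2.825 [0.4925 0.0504 0.2192] [[-0.9711  0.2386 -0.0013]
 [ 0.2386  0.9711  0.0006]
 [ 0.0014  0.0002 -1.    ]] [-0.0378  0.1043 -0.1781] 0.00017732639145030945 [ 0.0162  0.1961  1.6656  0.0006  1.2812 -1.3139]
wrist lid_top 0.97 [0.4401 0.288  0.0366] [586.9524  74.5758]
wrist lid_top 0.93 [0.4908 0.0556 0.1423] [324.8145 233.8288]
wrist plunger_grip 0.86 [ 0.6115 -0.0911  0.1256] [174.3644 419.5816]
scene lid_top 0.76 [0.4397 0.285  0.037 ] [396.0805 169.4126]
scene lid_top 0.67 [0.495  0.0512 0.1463] [340.7366 196.6576]
scene lid_top 0.58 [ 0.4605 -0.2579  0.0351] [222.1551 281.4734]
scene pot 0.74 [0.4941 0.0498 0.0485] [338.8796 222.3443]
scene plunger_grip 0.59 [ 0.6106 -0.0874  0.1265] [321.983  267.7411]
```

View pics/wrist1.png

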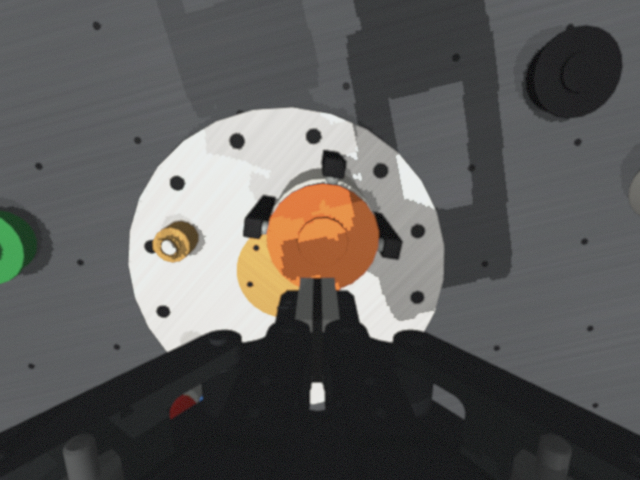

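Run:
```python
from h import *
im=cv2.imread("pics/wrist1.png"); m=robot.camera_model("wrist")
# lid disc outline: orange, circle of r36 at z=lid disc top 0.137
hsv=cv2.cvtColor(im,cv2.COLOR_BGR2HSV)
for nm,mask,z in [("orange",cv2.inRange(hsv,(5,150,120),(18,255,255)),0.137)]:
    cs,_=cv2.findContours(mask,cv2.RETR_EXTERNAL,cv2.CHAIN_APPROX_NONE)
    for c in sorted(cs,key=cv2.contourArea)[::-1][:2]:
        P=np.array([ray("wrist",p[0],z,m)[:2] for p in c]); print(nm,cv2.contourArea(c),cv2.minEnclosingCircle(P.astype(np.float32)), P.min(0),P.max(0))
red=cv2.inRange(hsv,(0,150,80),(4,255,255))|cv2.inRange(hsv,(174,150,80),(180,255,255))
cs,_=cv2.findContours(red,cv2.RETR_EXTERNAL,cv2.CHAIN_APPROX_NONE)
for c in sorted(cs,key=cv2.contourArea)[::-1][:2]: print("red",cv2.contourArea(c),cv2.boundingRect(c))
```

```text
orange 8688.5 ((0.4965090751647949, 0.05265473201870918), 0.036150310188531876) [0.46104337 0.01721249] [0.53252126 0.08852868]
red 237.0 (170, 396, 25, 22)
```

The picture shows the orange lid centred at (323,235) inside the four posts, with the shut fingers just in front of it. The circle fit gives radius 36.2 mm (true 36) and centre (0.4965, 0.0527). I'll descend to just above the boss.

>>> {"op": "step_arm", "data": {
  "rows": [
    [255,-0.0025,0.0025,0.025,0],
    [255,-0.0025,0.0025,0.045,0],
    [255,-0.0025,0.0025,0.056,0],
    [255,-0.0025,0.0025,0.056,0]
  ]
}}

```text
time: 3.72
eef_pos: [0.4955, 0.0523, 0.1629]
tcp_rot: [[-0.971, 0.237, -0.002], [0.237, 0.971, -0.0], [0.002, -0.0, -1.0]]
wrist_force: [0.6, -0.3, -0.8]
grip_width: -0.0004
```

>>> {"op": "step_arm", "data": {
  "rows": [
    [255,0,0,0.003,0],
    [255,0,0,0.006,0],
    [255,0,0,0.009,0],
    [255,0,0,0.009,0]
  ]
}}

```text
time: 4.22
eef_pos: [0.496, 0.0521, 0.1544]
tcp_rot: [[-0.971, 0.238, -0.0], [0.238, 0.971, -0.0], [0.0, -0.0, -1.0]]
wrist_force: [0.1, -0.4, -0.1]
grip_width: 0.0001
```

>>> {"op": "step_arm", "data": {
  "rows": [
    [255,0,0,0.002,0],
    [255,0,0,0.004,0],
    [255,0,0,0.004,0]
  ]
}}

```text
time: 4.6
eef_pos: [0.4959, 0.0522, 0.1503]
tcp_rot: [[-0.971, 0.238, -0.0], [0.238, 0.971, -0.0], [0.0, -0.0, -1.0]]
wrist_force: [0.2, 0.2, -0.1]
grip_width: 0.0003
```

>>> {"op": "step_arm", "data": {
  "rows": [
    [255,0,0,0.002,0],
    [255,0,0,0.004,0],
    [255,0,0,0.004,0]
  ]
}}

```text
time: 4.97
eef_pos: [0.4959, 0.0522, 0.1463]
tcp_rot: [[-0.971, 0.237, -0.0], [0.237, 0.971, -0.0], [0.0, -0.0, -1.0]]
wrist_force: [0.1, 0.1, 0.5]
grip_width: -0.0
```

```bash
python3 look.py 2 side,scene lid_top
python3 - <<'E'
import cv2
a=cv2.imread("pics/side2.png")[190:310,210:390]; b=cv2.imread("pics/scene2.png")[130:260,270:430]
a=cv2.resize(a,(450,300),interpolation=cv2.INTER_CUBIC); b=cv2.resize(b,(450,300),interpolation=cv2.INTER_CUBIC)
cv2.imwrite("pics/crop2.png",cv2.vconcat([a,b]))
E
```

```text
4.975 [0.4959 0.0522 0.1463] [[-0.9714  0.2375 -0.0005]
 [ 0.2375  0.9714 -0.    ]
 [ 0.0005 -0.0001 -1.    ]] [0.1177 0.12   0.5229] -4.350459935845794e-05 [ 0.0201  0.2734  1.7655  0.      1.1032 -1.3109]
side lid_top 0.95 [0.4924 0.0501 0.1433] [275.3454 235.2446]
side lid_top 0.66 [0.4337 0.2849 0.0353] [201.4076 231.8929]
side lid_top 0.56 [ 0.4624 -0.2593  0.0324] [363.6043 364.883 ]
scene lid_top 0.78 [0.439  0.2848 0.0396] [395.9578 168.6335]
scene lid_top 0.75 [0.4953 0.0517 0.1459] [340.9978 196.7577]
scene lid_top 0.59 [ 0.4603 -0.2561  0.0345] [222.8873 281.1185]
```

View pics/crop2.png

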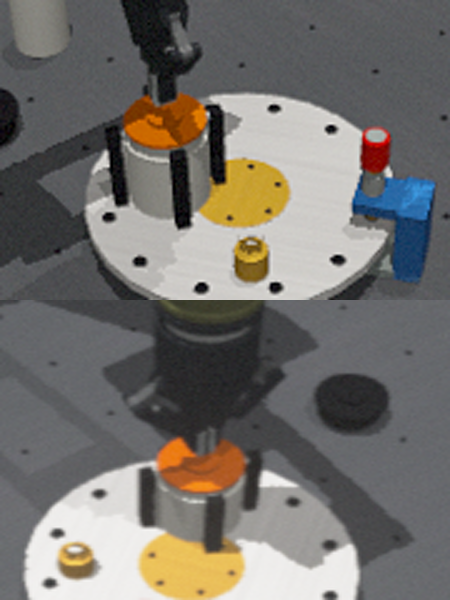

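The lid hasn't moved and there's no contact force yet, so the fingertips sit higher than I computed. I'll keep going down gently.

>>> {"op": "step_arm", "data": {
  "rows": [
    [255,0,0,0.001,0],
    [255,0,0,0.002,0],
    [255,0,0,0.003,0],
    [255,0,0,0.003,0]
  ]
}}

```text
time: 5.68
eef_pos: [0.496, 0.0522, 0.1434]
tcp_rot: [[-0.971, 0.237, -0.0], [0.237, 0.971, -0.0], [0.0, -0.0, -1.0]]
wrist_force: [-0.2, -0.1, -0.4]
grip_width: -0.0001
```

>>> {"op": "step_arm", "data": {
  "rows": [
    [255,0,0,0.001,0],
    [255,0,0,0.002,0],
    [255,0,0,0.003,0],
    [255,0,0,0.003,0]
  ]
}}

```text
time: 6.18
eef_pos: [0.496, 0.0522, 0.1404]
tcp_rot: [[-0.971, 0.238, -0.0], [0.238, 0.971, 0.0], [0.0, -0.0, -1.0]]
wrist_force: [0.7, -0.5, -0.3]
grip_width: -0.0001
```

```bash
python3 look.py 3 side,scene lid_top
python3 - <<'E'
import cv2
a=cv2.imread("pics/side3.png")[190:290,230:330]; b=cv2.imread("pics/side0.png")[190:290,230:330]
a=cv2.resize(a,(400,400),interpolation=cv2.INTER_CUBIC); b=cv2.resize(b,(400,400),interpolation=cv2.INTER_CUBIC)
cv2.imwrite("pics/crop3.png",cv2.hconcat([a,b]))
E
```

```text
6.175 [0.496  0.0522 0.1404] [[-0.9714  0.2375 -0.0003]
 [ 0.2375  0.9714  0.    ]
 [ 0.0003 -0.0001 -1.    ]] [ 0.679  -0.4512 -0.2602] -6.27307063961742e-05 [ 0.0201  0.2801  1.7734  0.      1.0884 -1.3109]
side lid_top 0.93 [ 0.4602 -0.2564  0.0366] [361.8796 363.2511]
side lid_top 0.87 [0.4359 0.2857 0.0329] [202.1548 232.1308]
side lid_top 0.82 [0.4911 0.0526 0.1471] [274.0213 233.5859]
scene lid_top 0.79 [0.4382 0.2837 0.0401] [395.4913 168.4989]
scene lid_top 0.78 [0.4959 0.0511 0.1438] [340.9369 197.6024]
scene lid_top 0.63 [ 0.46   -0.2584  0.0376] [221.6976 280.8876]
```

View pics/crop3.png

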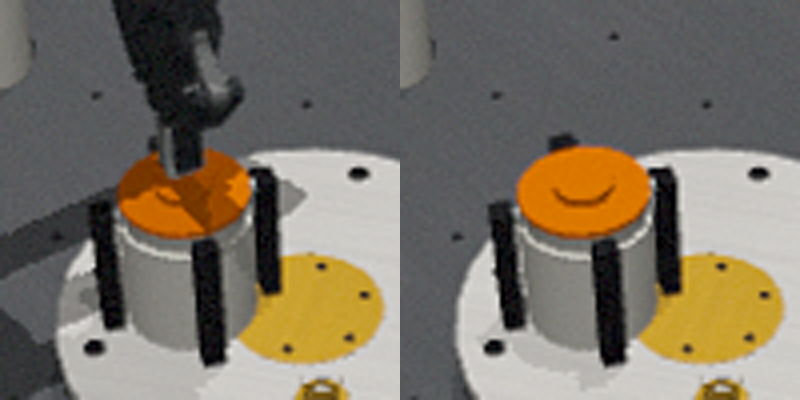

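>>> {"op": "step_arm", "data": {
  "rows": [
    [255,0,0,0.001,0],
    [255,0,0,0.002,0],
    [255,0,0,0.002,0]
  ]
}}

```text
time: 6.75
eef_pos: [0.496, 0.0521, 0.1384]
tcp_rot: [[-0.971, 0.238, -0.0], [0.238, 0.971, -0.0], [0.0, -0.0, -1.0]]
wrist_force: [-0.6, 0.4, 0.1]
grip_width: 0.0003
```

>>> {"op": "step_arm", "data": {
  "rows": [
    [255,0,0,0.001,0],
    [255,0,0,0.002,0],
    [255,0,0,0.002,0]
  ]
}}

```text
time: 7.12
eef_pos: [0.496, 0.0521, 0.1364]
tcp_rot: [[-0.971, 0.238, -0.0], [0.238, 0.971, -0.0], [0.0, -0.0, -1.0]]
wrist_force: [-0.4, -0.5, 0.3]
grip_width: -0.0
```

Run:
```python
from h import *
s=robot.sense(); x=s["eef_pos"]; print(x)
for z in (0.12,0.131,0.136,0.143,.15): print(z,pix("side",[x[0],x[1],z]),pix("scene",[x[0],x[1],z]))
```

```text
[0.49600756 0.05213893 0.13639617]
0.12 [276.74469433 242.22585143] [341.00898808 204.01173772]
0.131 [276.44333177 238.39466808] [341.15475247 201.00787275]
0.136 [276.3051072 236.637437 ] [341.22180556 199.62606445]
0.143 [276.11027208 234.16052338] [341.31653081 197.67399749]
0.15 [275.91387941 231.66380877] [341.41226311 195.70117747]
```

```bash
python3 look.py 4 side,wrist lid_top
python3 - <<'E'
import cv2
a=cv2.imread("pics/side4.png")[190:290,230:330]; b=cv2.imread("pics/wrist4.png")[150:400,200:450]
a=cv2.resize(a,(400,400),interpolation=cv2.INTER_CUBIC); b=cv2.resize(b,(400,400),interpolation=cv2.INTER_CUBIC)
cv2.imwrite("pics/crop4.png",cv2.hconcat([a,b]))
E
```

```text
7.125 [0.496  0.0521 0.1364] [[-0.9714  0.2376 -0.0003]
 [ 0.2376  0.9714 -0.    ]
 [ 0.0003 -0.0001 -1.    ]] [-0.3854 -0.51    0.2845] -1.9689293545520127e-05 [ 0.02    0.2848  1.7786 -0.      1.0784 -1.3109]
side lid_top 0.9 [0.4938 0.0512 0.1445] [275.5028 234.2669]
side lid_top 0.78 [ 0.4621 -0.26    0.0363] [363.8563 363.9882]
side lid_top 0.72 [0.4321 0.2868 0.0369] [200.3328 231.316 ]
```

View pics/crop4.png

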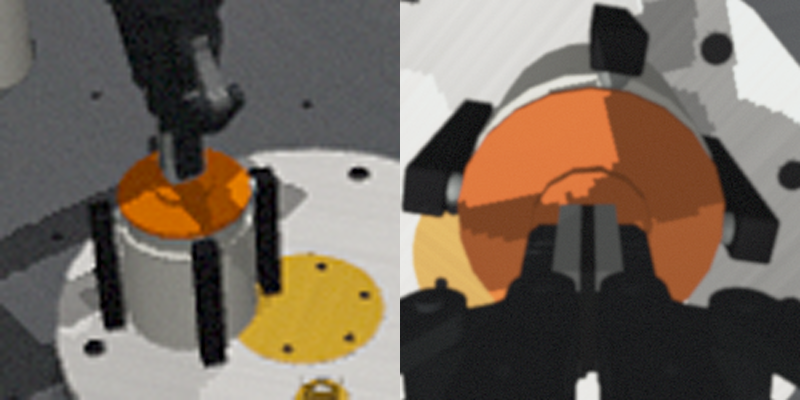

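The fingertips project at side (275,235), still just above the boss at z≈0.143, and the lid hasn't changed. I'll go on down with force checks.

>>> {"op": "step_arm", "data": {
  "rows": [
    [255,0,0,0.001,0],
    [255,0,0,0.002,0],
    [255,0,0,0.003,0],
    [255,0,0,0.003,0]
  ]
}}

```text
time: 7.82
eef_pos: [0.496, 0.0521, 0.1334]
tcp_rot: [[-0.971, 0.238, -0.0], [0.238, 0.971, -0.0], [0.0, -0.0, -1.0]]
wrist_force: [-0.2, -1.2, -0.5]
grip_width: -0.0002
```

>>> {"op": "step_arm", "data": {
  "rows": [
    [255,0,0,0.001,0],
    [255,0,0,0.002,0],
    [255,0,0,0.003,0],
    [255,0,0,0.003,0]
  ]
}}

```text
time: 8.32
eef_pos: [0.4962, 0.0522, 0.1306]
tcp_rot: [[-0.971, 0.238, 0.0], [0.238, 0.971, 0.0], [-0.0, 0.0, -1.0]]
wrist_force: [-0.4, 0.3, 1.8]
grip_width: -0.0001
```

Contact: 1.8 N at TCP 0.1306. I need about 12 mm more to go home.

>>> {"op": "step_arm", "data": {
  "rows": [
    [255,0,0,0.001,0],
    [255,0,0,0.002,0],
    [255,0,0,0.003,0],
    [255,0,0,0.003,0]
  ]
}}

```text
time: 8.82
eef_pos: [0.4962, 0.0522, 0.1276]
tcp_rot: [[-0.971, 0.238, 0.0], [0.238, 0.971, 0.0], [-0.0, 0.0, -1.0]]
wrist_force: [0.1, 0.2, 1.5]
grip_width: 0.0002
```

>>> {"op": "step_arm", "data": {
  "rows": [
    [255,0,0,0.001,0],
    [255,0,0,0.002,0],
    [255,0,0,0.003,0],
    [255,0,0,0.003,0]
  ]
}}

```text
time: 9.32
eef_pos: [0.4959, 0.0521, 0.1241]
tcp_rot: [[-0.971, 0.237, -0.001], [0.237, 0.971, -0.0], [0.0, -0.0, -1.0]]
wrist_force: [1.2, 0.6, -1.2]
grip_width: -0.0
```

```bash
python3 look.py 5 side,wrist lid_top
python3 - <<'E'
import cv2
a=cv2.imread("pics/side5.png")[190:290,230:330]; b=cv2.imread("pics/wrist5.png")[150:400,200:450]
a=cv2.resize(a,(400,400),interpolation=cv2.INTER_CUBIC); b=cv2.resize(b,(400,400),interpolation=cv2.INTER_CUBIC)
cv2.imwrite("pics/crop5.png",cv2.hconcat([a,b]))
E
```

```text
9.325 [0.4959 0.0521 0.1241] [[-0.9714  0.2375 -0.0005]
 [ 0.2375  0.9714 -0.0002]
 [ 0.0005 -0.0003 -1.    ]] [ 1.1808  0.5876 -1.1914] -2.1483965326984673e-05 [ 0.0201  0.2996  1.7945 -0.0002  1.048  -1.3109]
side lid_top 0.8 [0.4931 0.0515 0.1381] [275.3617 236.5978]
side lid_top 0.7 [ 0.4597 -0.2593  0.0342] [362.6757 365.0586]
side lid_top 0.58 [0.4309 0.2842 0.035 ] [200.5898 232.6075]
```

View pics/crop5.png

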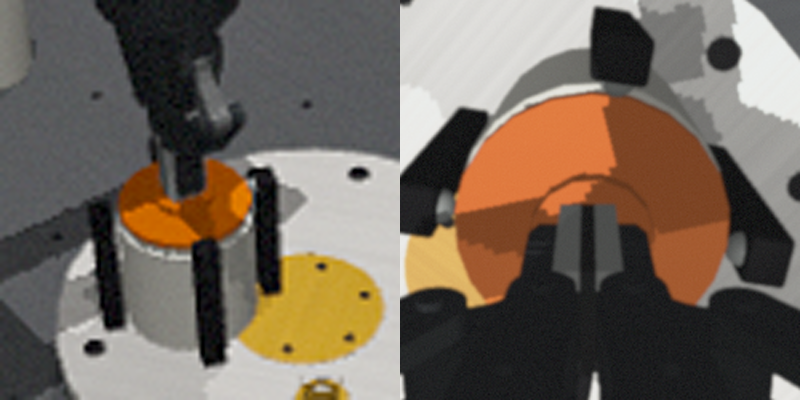

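The lid is lower now and still level. I'll continue to the rim.

>>> {"op": "step_arm", "data": {
  "rows": [
    [255,0,0,0.001,0],
    [255,0,0,0.002,0],
    [255,0,0,0.003,0],
    [255,0,0,0.003,0]
  ]
}}

```text
time: 10.02
eef_pos: [0.496, 0.0522, 0.1213]
tcp_rot: [[-0.971, 0.238, -0.0], [0.238, 0.971, -0.0], [0.0, -0.0, -1.0]]
wrist_force: [1.2, -0.2, -0.1]
grip_width: 0.0003
```

>>> {"op": "step_arm", "data": {
  "rows": [
    [255,0,0,0.001,0],
    [255,0,0,0.002,0],
    [255,0,0,0.003,0],
    [255,0,0,0.003,0]
  ]
}}

```text
time: 10.52
eef_pos: [0.4961, 0.0522, 0.1192]
tcp_rot: [[-0.971, 0.237, 0.0], [0.237, 0.971, -0.0], [-0.0, 0.0, -1.0]]
wrist_force: [-2.7, 0.6, 6.8]
grip_width: 0.0
```

>>> {"op": "step_arm", "data": {
  "rows": [
    [255,0,0,0.001,0],
    [255,0,0,0.002,0],
    [255,0,0,0.002,0]
  ]
}}

```text
time: 10.9
eef_pos: [0.4962, 0.0522, 0.1191]
tcp_rot: [[-0.971, 0.237, 0.001], [0.237, 0.971, -0.0], [-0.001, 0.0, -1.0]]
wrist_force: [-6.4, -0.2, 21.3]
grip_width: 0.0004
```

```bash
python3 look.py 6 side,wrist lid_top
python3 - <<'E'
import cv2
a=cv2.imread("pics/side6.png")[190:290,230:330]; b=cv2.imread("pics/wrist6.png")[150:400,200:450]
a=cv2.resize(a,(400,400),interpolation=cv2.INTER_CUBIC); b=cv2.resize(b,(400,400),interpolation=cv2.INTER_CUBIC)
cv2.imwrite("pics/crop6.png",cv2.hconcat([a,b]))
E
```

```text
10.9 [0.4962 0.0522 0.1191] [[-0.9714  0.2374  0.0015]
 [ 0.2374  0.9714 -0.0001]
 [-0.0015  0.0003 -1.    ]] [-6.3576 -0.1554 21.3031] 0.0004060933921050776 [ 0.0201  0.3051  1.8019 -0.0001  1.0331 -1.3109]
side lid_top 0.8 [0.4345 0.2841 0.0361] [201.8039 231.6828]
side lid_top 0.75 [ 0.4623 -0.2591  0.0351] [363.5829 363.9892]
side lid_top 0.72 [0.4941 0.0495 0.1325] [276.4401 238.8581]
```

View pics/crop6.png

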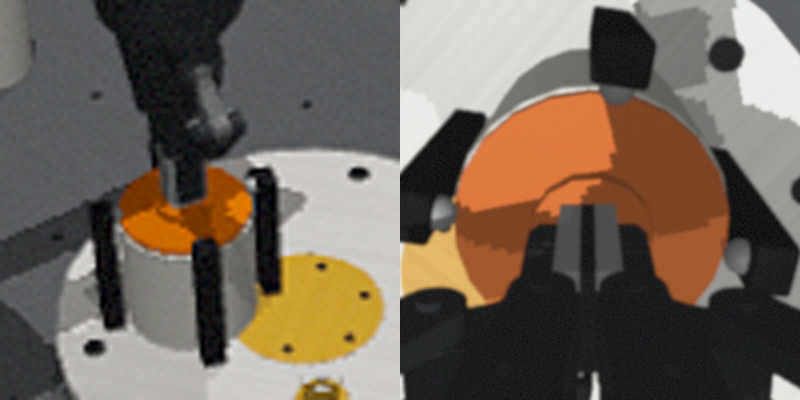

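The lid is home: it sits flush on the rim, I read boss top at about 0.132 (expected 0.131), and it's a hard stop at 21 N. The shut fingertips measured about 12 mm behind the reported TCP rather than 14 mm ahead, so I'll set the knob grasp height from that. Next I'll lift, then move over the knob while opening.

>>> {"op": "step_arm", "data": {
  "rows": [
    [255,0,0,-0.02,0],
    [255,0,0,-0.06,0],
    [255,0,0,-0.09,0],
    [200,-0.03,-0.023,-0.09,0],
    [100,-0.07,-0.054,-0.09,0]
  ]
}}

```text
time: 11.72
eef_pos: [0.5517, -0.0167, 0.2075]
tcp_rot: [[-0.972, 0.235, 0.002], [0.235, 0.972, 0.0], [-0.001, 0.001, -1.0]]
wrist_force: [0.6, -0.3, 0.9]
grip_width: 0.0354
```

>>> {"op": "step_arm", "data": {
  "rows": [
    [0,-0.04,-0.03,0,0],
    [0,-0.073,-0.057,0,0],
    [0,-0.073,-0.057,0,0],
    [0,-0.073,-0.057,0,0]
  ]
}}

```text
time: 12.22
eef_pos: [0.6078, -0.0893, 0.2059]
tcp_rot: [[-0.971, 0.238, -0.002], [0.238, 0.971, 0.001], [0.002, 0.0, -1.0]]
wrist_force: [-0.5, 0.3, 0.5]
grip_width: 0.085
```

```bash
python3 look.py 7 wrist,side,scene plunger_grip,lid_top
```

```text
12.225 [ 0.6078 -0.0893  0.2059] [[-0.9713  0.238  -0.0018]
 [ 0.238   0.9713  0.0009]
 [ 0.0019  0.0005 -1.    ]] [-0.526   0.3412  0.5046] 0.0850235757768288 [-0.2149  0.3723  1.4396  0.0005  1.3316 -1.5455]
wrist plunger_grip 0.85 [ 0.6135 -0.0927  0.1294] [314.1775 247.9033]
side plunger_grip 0.55 [ 0.606  -0.0908  0.1246] [359.1863 251.7812]
side lid_top 0.94 [0.4909 0.052  0.1335] [274.5086 238.5737]
side lid_top 0.79 [0.4309 0.283  0.0344] [200.8896 233.0515]
side lid_top 0.79 [ 0.4622 -0.2602  0.0344] [363.905  364.5852]
scene plunger_grip 0.54 [ 0.6083 -0.0934  0.1262] [319.0124 268.5266]
scene lid_top 0.81 [ 0.4609 -0.2578  0.0333] [222.412  281.9521]
scene lid_top 0.63 [0.437  0.285  0.0378] [395.449  168.6212]
scene lid_top 0.59 [0.4958 0.0539 0.1328] [341.7262 200.1267]
```

View pics/wrist7.png

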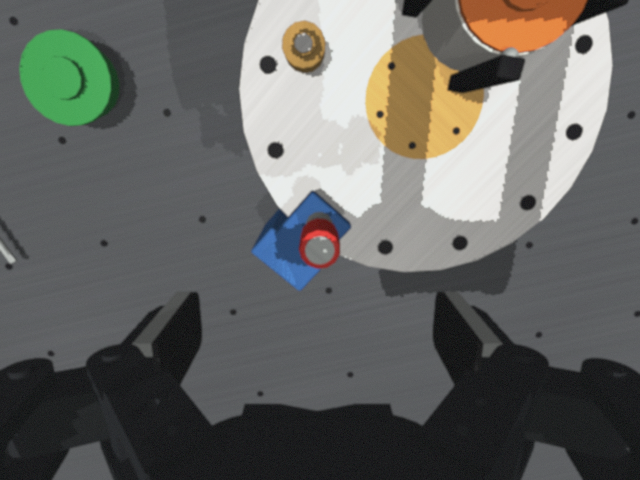

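View pics/side7.png

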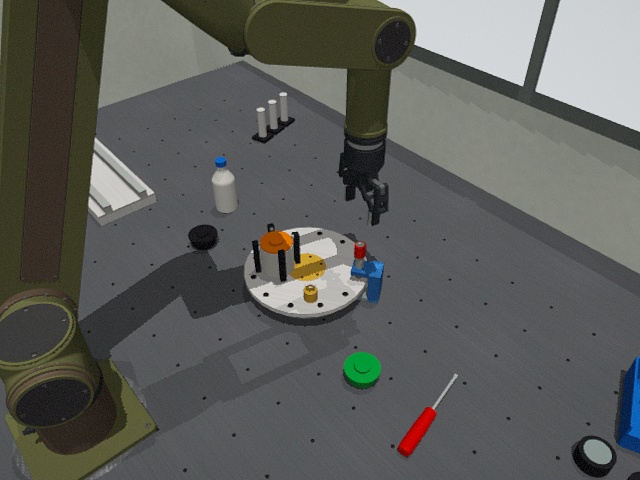

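The lid stays home at (275,238) in the side view. In the wrist view the knob's top centre is at about (320,249), midway between the open pads (about 317). I'll work out the offset.

Run:
```python
from h import *
np.set_printoptions(precision=4,suppress=True)
s=robot.sense(); R=np.array(s["tcp_rot"]); p=np.array(s["eef_pos"])
im=cv2.imread("pics/wrist7.png"); 
g=cv2.cvtColor(im,cv2.COLOR_BGR2HSV)
red=cv2.inRange(g,(0,130,60),(6,255,255))|cv2.inRange(g,(172,130,60),(180,255,255))
red[:, :250]=0; red[:,400:]=0
ys,xs=np.nonzero(red); print(xs.min(),xs.max(),ys.min(),ys.max())
for uv in [(320,249),(319.5,250)]:
    X=ray("wrist",uv,0.144); print(X, R.T@(X-p))
X=ray("scene",(321.3,263.5),0.144); print(X,R.T@(X-p))
for z in (p[2]+.014,p[2],p[2]-.014): print(z,pix("side",[p[0],p[1],z]))
cv2.imwrite("pics/crop7.png",cv2.resize(cv2.imread("pics/scene7.png")[200:300,270:370],(500,500),interpolation=cv2.INTER_CUBIC))
```

```text
299 338 219 267
[ 0.6117 -0.0888  0.144 ] [-0.003   0.0011  0.0627]
[ 0.6122 -0.0892  0.144 ] [-0.0037  0.0008  0.0627]
[ 0.6101 -0.0887  0.144 ] [-0.0014  0.0009  0.0627]
0.22073222493144212 [361.5149 215.1949]
0.2067322249314421 [361.2077 220.6458]
0.1927322249314421 [360.9057 226.0052]
```

View pics/crop7.png

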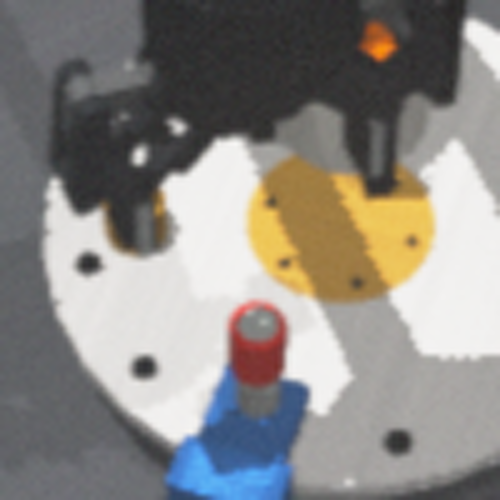

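>>> {"op": "step_arm", "data": {
  "rows": [
    [0,-0.0025,0.001,0.03,0],
    [0,-0.0025,0.001,0.06,0],
    [0,-0.0025,0.001,0.09,0],
    [0,-0.0025,0.001,0.09,0]
  ]
}}

```text
time: 13.18
eef_pos: [0.6091, -0.0887, 0.1141]
tcp_rot: [[-0.971, 0.237, -0.006], [0.237, 0.971, 0.001], [0.006, -0.0, -1.0]]
wrist_force: [0.3, 0.1, -0.2]
grip_width: 0.0853
```

```bash
python3 look.py 8 wrist,side,scene plunger_grip
python3 - <<'E'
import cv2
a=cv2.imread("pics/side8.png")[190:310,300:420]; b=cv2.imread("pics/scene8.png")[190:310,250:370]
a=cv2.resize(a,(400,400),interpolation=cv2.INTER_CUBIC); b=cv2.resize(b,(400,400),interpolation=cv2.INTER_CUBIC)
cv2.imwrite("pics/crop8.png",cv2.hconcat([a,b]))
E
```

```text
13.175 [ 0.6091 -0.0887  0.1141] [[-0.9714  0.2374 -0.0058]
 [ 0.2374  0.9714  0.0012]
 [ 0.0059 -0.0002 -1.    ]] [ 0.2614  0.0541 -0.1913] 0.08527497309941261 [-0.2131  0.4567  1.5513 -0.      1.1395 -1.5443]
wrist plunger_grip 0.74 [ 0.6146 -0.0903  0.1296] [317.653  310.9909]
side plunger_grip 0.46 [ 0.6074 -0.0901  0.1238] [359.457  251.5856]
scene plunger_grip 0.67 [ 0.6092 -0.0925  0.1293] [319.567  267.8373]
```

View pics/crop8.png

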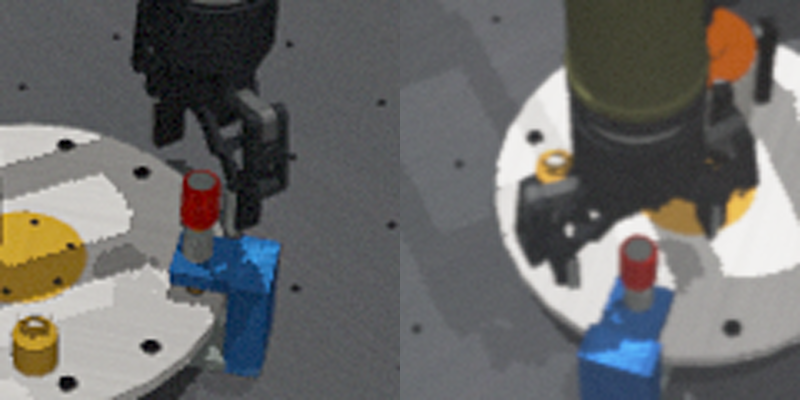

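View pics/wrist8.png

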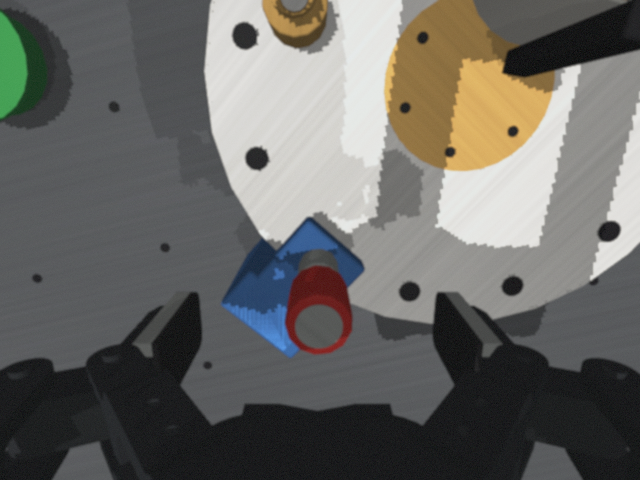

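Run:
```python
from h import *
s=robot.sense(); R=np.array(s["tcp_rot"]); p=np.array(s["eef_pos"])
for sg in (1,-1):
  for z in (0.10,.11,.12,.13,.14,.15):
    X=p+sg*0.048*R[:,1]; X[2]=z
    print(sg,z,(pix("side",X)-[300,190])*400/120,(pix("scene",X)-[250,190])*400/120+[400,0])
```

```text
1 0.1 [165.2179804  184.62050474] [707.51301109 259.09309595]
1 0.11 [165.66825838 173.26415152] [708.01911603 251.05071345]
1 0.12 [166.12356606 161.78094531] [708.53339789 242.87839362]
1 0.13 [166.58398819 150.16874871] [709.05605645 234.5729618 ]
1 0.14 [167.04961145 138.42537601] [709.58729806 226.13113908]
1 0.15 [167.52052444 126.54859187] [710.12733588 217.54953794]
-1 0.1 [239.98329232 275.20948842] [569.17207319 309.74953965]
-1 0.11 [240.8978036  263.74209731] [568.55658926 301.94849082]
-1 0.12 [241.82311167 252.13932137] [567.9309451 294.0186646]
-1 0.13 [242.75940886 240.39874881] [567.29488705 285.95684572]
-1 0.14 [243.7068921  228.51791023] [566.6481529  277.75971098]
-1 0.15 [244.66576306 216.49427686] [565.99047158 269.42382469]
```

The open tips read z≈0.133–0.138 with the TCP at 0.114. That agrees with the 12 mm offset plus the 13 mm swing, so a further 23 mm puts the pads on the middle of the knob.

>>> {"op": "step_arm", "data": {
  "rows": [
    [0,-0.001,0,0.012,0],
    [0,-0.001,0,0.023,0],
    [0,-0.001,0,0.023,0],
    [0,-0.001,0,0.023,0]
  ]
}}

```text
time: 13.98
eef_pos: [0.6122, -0.0895, 0.0932]
tcp_rot: [[-0.971, 0.237, -0.001], [0.237, 0.971, 0.0], [0.001, -0.0, -1.0]]
wrist_force: [-0.1, -0.2, -0.2]
grip_width: 0.0855
```

>>> {"op": "step_arm", "data": {
  "rows": [
    [140,0,0,0,0],
    [170,0,0,0,0],
    [200,0,0,0,0],
    [220,0,0,0,0],
    [220,0,0,0,0]
  ],
  "force": 60
}}

```text
time: 14.6
eef_pos: [0.6126, -0.0889, 0.094]
tcp_rot: [[-0.971, 0.238, 0.001], [0.238, 0.971, 0.001], [-0.001, 0.001, -1.0]]
wrist_force: [0.1, 3.4, 3.6]
grip_width: 0.0237
```

```bash
python3 look.py 9 side,scene,wrist plunger_grip
python3 - <<'E'
import cv2
a=cv2.imread("pics/side9.png")[190:310,300:420]; b=cv2.imread("pics/scene9.png")[190:310,250:370]
a=cv2.resize(a,(400,400),interpolation=cv2.INTER_CUBIC); b=cv2.resize(b,(400,400),interpolation=cv2.INTER_CUBIC)
cv2.imwrite("pics/crop9.png",cv2.hconcat([a,b]))
E
```

```text
14.6 [ 0.6126 -0.0889  0.094 ] [[-0.9714  0.2376  0.0008]
 [ 0.2376  0.9714  0.0007]
 [-0.0006  0.0009 -1.    ]] [0.1409 3.3982 3.6064] 0.023656862642734096 [-0.213   0.479   1.571   0.001   1.091  -1.5443]
side plunger_grip 0.67 [ 0.6058 -0.0892  0.1239] [358.5687 251.6815]
scene plunger_grip 0.65 [ 0.61   -0.0909  0.1283] [320.4372 267.9528]
wrist plunger_grip 0.62 [ 0.6123 -0.0897  0.1266] [316.6126 324.9167]
```

View pics/crop9.png

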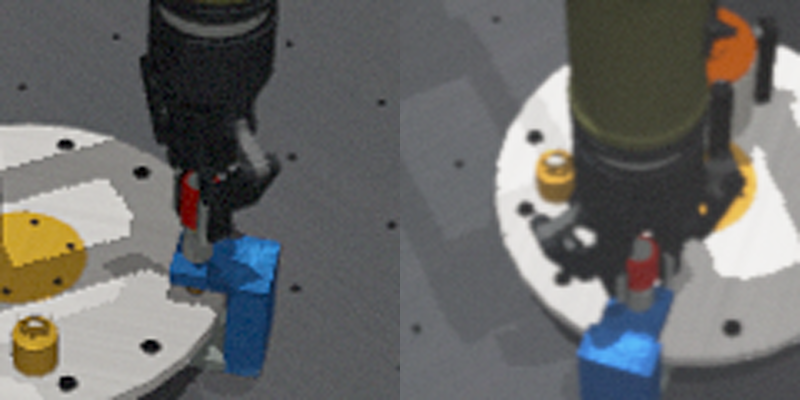

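View pics/wrist9.png

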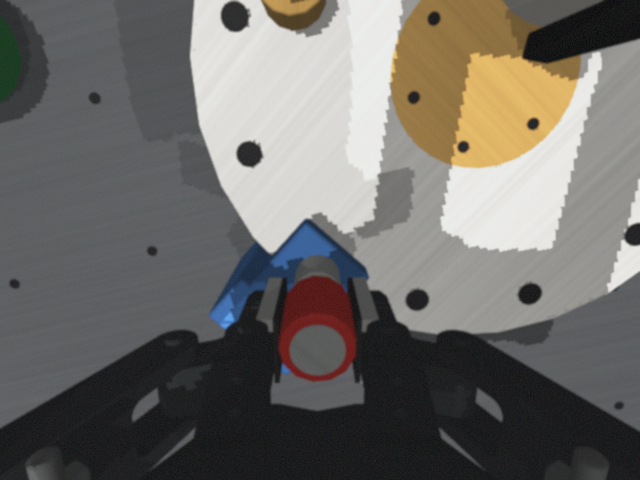

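The pads are on both sides of the knob and the opening is 23.7 mm (knob 25 mm). Now the pull.

>>> {"op": "step_arm", "data": {
  "rows": [
    [220,0,0,-0.004,0],
    [220,0,0,-0.008,0],
    [220,0,0,-0.012,0],
    [220,0,0,-0.016,0],
    [220,0,0,-0.018,0]
  ],
  "force": 80
}}

```text
time: 15.52
eef_pos: [0.6125, -0.0889, 0.1097]
tcp_rot: [[-0.971, 0.238, -0.001], [0.238, 0.971, 0.001], [0.001, 0.001, -1.0]]
wrist_force: [3.3, 3.3, -10.9]
grip_width: 0.0232
```

>>> {"op": "step_arm", "data": {
  "rows": [
    [220,0,0,-0.001,0],
    [220,0,0,-0.001,0]
  ]
}}

```text
time: 15.78
eef_pos: [0.6124, -0.0889, 0.1104]
tcp_rot: [[-0.971, 0.238, -0.001], [0.238, 0.971, 0.001], [0.001, 0.001, -1.0]]
wrist_force: [5.6, 3.4, -10.4]
grip_width: 0.0236
```

```bash
python3 look.py 10 side,scene,wrist plunger_grip,lid_top
python3 - <<'E'
import cv2
a=cv2.imread("pics/side10.png")[190:310,300:420]; b=cv2.imread("pics/scene10.png")[190:310,250:370]
a=cv2.resize(a,(400,400),interpolation=cv2.INTER_CUBIC); b=cv2.resize(b,(400,400),interpolation=cv2.INTER_CUBIC)
cv2.imwrite("pics/crop10.png",cv2.hconcat([a,b]))
E
```

```text
15.775 [ 0.6124 -0.0889  0.1104] [[-0.9714  0.2376 -0.0009]
 [ 0.2376  0.9714  0.0012]
 [ 0.0012  0.0009 -1.    ]] [  5.5903   3.4025 -10.4351] 0.023619488619649926 [-0.213   0.4624  1.5519  0.001   1.1285 -1.5444]
side plunger_grip 0.66 [ 0.6059 -0.0881  0.1423] [358.6248 244.8851]
side lid_top 0.87 [ 0.4617 -0.2591  0.0331] [363.3239 364.805 ]
side lid_top 0.77 [0.4325 0.285  0.0349] [200.9846 232.2155]
side lid_top 0.72 [0.4941 0.052  0.0512] [277.9286 265.5795]
scene plunger_grip 0.57 [ 0.6101 -0.0933  0.144 ] [319.5208 264.6574]
scene lid_top 0.94 [ 0.4629 -0.2575  0.0337] [222.9685 282.4362]
wrist plunger_grip 0.94 [ 0.6144 -0.0894  0.1437] [318.911  331.0195]
```

View pics/crop10.png

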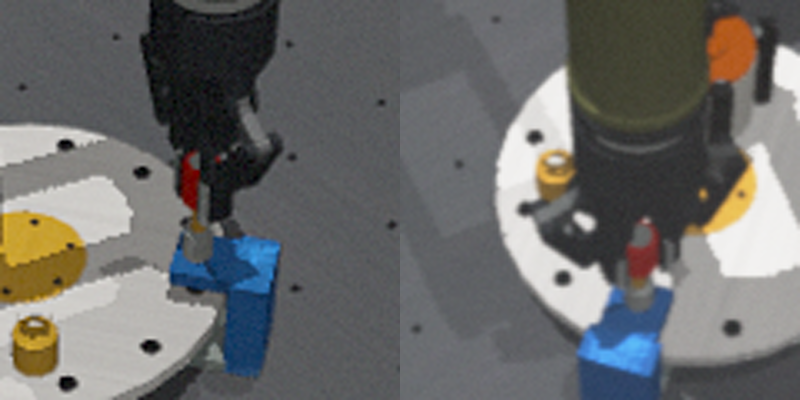

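View pics/wrist10.png

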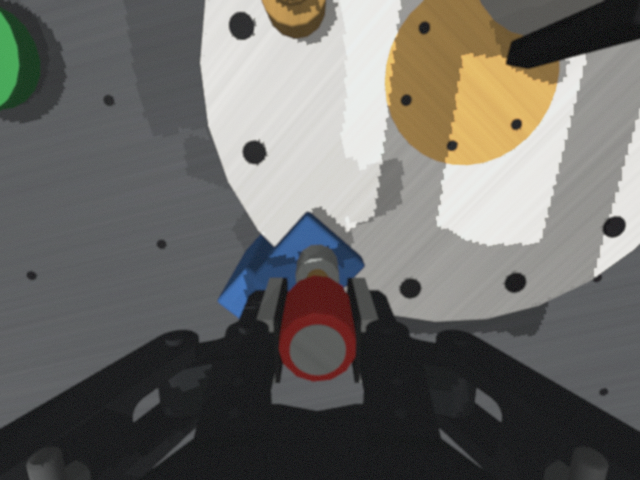

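The knob has risen with the tool by about 16.5 mm, pull is 10.4 N and I see no slip. I'll pull on until the stop shows as a jump in force.

>>> {"op": "step_arm", "data": {
  "rows": [
    [220,0,0,-0.001,0],
    [220,0,0,-0.002,0],
    [220,0,0,-0.002,0]
  ],
  "force": 100
}}

```text
time: 16.6
eef_pos: [0.6124, -0.0889, 0.1122]
tcp_rot: [[-0.971, 0.238, -0.001], [0.238, 0.971, 0.001], [0.001, 0.001, -1.0]]
wrist_force: [5.0, 4.4, -10.4]
grip_width: 0.023
```

>>> {"op": "step_arm", "data": {
  "rows": [
    [220,0,0,-0.0005,0],
    [220,0,0,-0.001,0],
    [220,0,0,-0.001,0]
  ]
}}

```text
time: 16.98
eef_pos: [0.6124, -0.0889, 0.1122]
tcp_rot: [[-0.971, 0.238, -0.002], [0.238, 0.971, 0.001], [0.002, 0.001, -1.0]]
wrist_force: [6.6, 3.6, -15.4]
grip_width: 0.0232
```

The TCP stopped after 18.2 mm of travel and the force jumped to 15 N, so this is the stop. One last check for creep, and of the lid and the bystanders.

>>> {"op": "step_arm", "data": {
  "rows": [
    [220,0,0,0,0],
    [220,0,0,0,0],
    [220,0,0,0,0],
    [220,0,0,0,0]
  ]
}}

```text
time: 17.48
eef_pos: [0.6124, -0.0889, 0.1122]
tcp_rot: [[-0.971, 0.238, -0.002], [0.238, 0.971, 0.001], [0.002, 0.001, -1.0]]
wrist_force: [5.9, 3.5, -14.1]
grip_width: 0.0231
```

```bash
python3 look.py 11 side,scene plunger_grip,lid_top,weight_center,bottle_center,driver
python3 - <<'E'
import cv2
a=cv2.imread("pics/side11.png")[190:310,230:390]; b=cv2.imread("pics/scene11.png")[170:290,270:430]
a=cv2.resize(a,(400,300),interpolation=cv2.INTER_CUBIC); b=cv2.resize(b,(400,300),interpolation=cv2.INTER_CUBIC)
cv2.imwrite("pics/crop11.png",cv2.hconcat([a,b]))
E
```

```text
17.475 [ 0.6124 -0.0889  0.1122] [[-0.9714  0.2376 -0.0017]
 [ 0.2376  0.9714  0.0014]
 [ 0.002   0.0009 -1.    ]] [  5.8778   3.456  -14.1102] 0.023135356487732815 [-0.213   0.4609  1.5493  0.0011  1.1334 -1.5444]
side plunger_grip 0.56 [ 0.6046 -0.0907  0.1411] [359.0093 246.2232]
side lid_top 0.86 [0.4938 0.0494 0.1318] [276.357  239.1858]
side lid_top 0.85 [0.4341 0.2845 0.0357] [201.5854 231.8082]
side lid_top 0.64 [ 0.4613 -0.2602  0.0319] [363.5323 365.6385]
side weight_center 0.65 [ 0.4869 -0.0685  0.0671] [309.57   291.6663]
side bottle_center 0.65 [0.5594 0.3726 0.0775] [222.7705 182.7699]
side driver 0.6 [ 0.496  -0.3995 -0.0018] [428.81   413.8611]
side driver 0.31 [0.4948 0.0547 0.0512] [277.4507 264.799 ]
scene plunger_grip 0.44 [ 0.6109 -0.0888  0.1442] [321.4705 263.7578]
scene lid_top 0.81 [ 0.4601 -0.2598  0.0355] [221.3276 281.6809]
scene lid_top 0.57 [0.4347 0.2855 0.0382] [395.032  167.9166]
scene weight_center 0.41 [ 0.4852 -0.0661  0.0688] [297.2783 238.6445]
scene weight_center 0.24 [0.5615 0.3735 0.0714] [455.3432 173.3386]
scene bottle_center 0.6 [0.5596 0.3702 0.0699] [453.7555 173.8606]
scene driver 0.69 [ 0.4968 -0.4019 -0.0042] [176.271  336.0877]
scene driver 0.67 [0.4933 0.0524 0.1319] [340.5288 199.9582]
```

View pics/crop11.png

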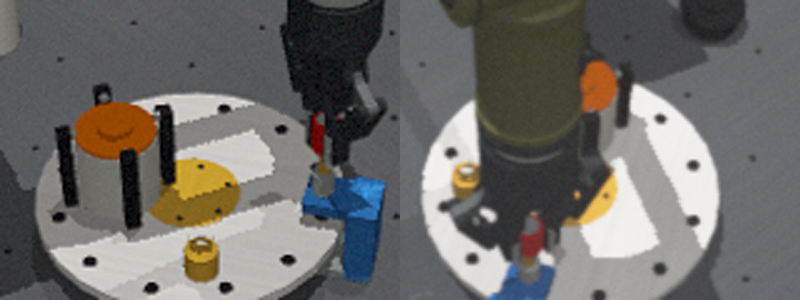

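The lid sits level on the rim, the knob is held up with the brass stem showing, nothing is creeping, and the bystanders are where they started. I'm handing in.

```bash
python3 -c "
from plant import robot
print(robot.hand_in()); s=robot.sense(); print(s['time'],s['eef_pos'],s['wrist_force'],s['grip_width'])"
```

```text
the job is handed in; nothing more can be done
None
the job is handed in; nothing more can be done
```

I pressed the orange lid home, then gripped the red knob, pulled the plunger up to its stop and handed in while holding it there. The hand-in gives no verdict.

**Lid:** With the jaws shut, I pushed on the boss until it hit a hard stop at 21 N. The last check put the boss top at z≈0.132 m (home is 0.131 m), and it looked level on the rim. I never saw the 5–8 N snap in the force readings, which showed at most 1.8 N before the stop. I judged "home" from the height, the hard stop and the pictures.

**Plunger:** The tool travelled 18.2 mm, then stopped moving while the pull rose from 10 to about 15 N. The 100 N grip held without creep over the last half second, and the jaws stood 23 mm apart. In the pictures the knob rose about 17 mm.

**Bystanders:** The weight, bottle and screwdriver were all measured within about 5 mm of their starting positions, which is about the measuring error.

**Disagreement:** The shut fingertips met the lid about 12 mm behind the reported TCP, not 14 mm ahead as stated. I set the knob grasp height from that measured offset.

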